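# Hold the sprung seat down for the retaining ring

## Robot

A 6-joint arm with a two-finger parallel gripper is mounted at the origin on the work surface. World frame = base frame: x ahead of the robot, y to its left, z up, the work surface at z = 0. Lengths are in m, angles in rad, forces in N, time in s.
With the tool pointing down it reaches from about 0.4 to 0.825 m from the base axis. Payload 7 kg.
Tool frame: the origin (TCP) lies at the very end of the fingers, on their centre line; the grasp point (between the pads) lies 19 mm behind it; z points along the fingers, y is the line along which they close (so a half turn about z gives the same grasp; the last joint's range is limited). The gripper opens to 88 mm and grips with 3 to 60 N. Pads are 19 mm wide; open, the fingers measure 130 mm over their backs; the gripper's body (78 mm by 193 mm) begins 47 mm behind the grasp point.
Start: joints at [1.501, 0.359, 0.012, 0, -1.224, -0.288], TCP at [0.236, 0.632, 0.227] pointing down, gripper open.
Joint ranges: [-3.07, 3.07], [-1.43, 2.12], [-1.02, 1.25], [-3.03, 1.67], [-3.05, -0], [-3.03, 3.03]. Speed limits (rad/s): [2.39, 2.39, 3.01, 3.14, 3.14, 3.14].

## Interface

Orientations are given as a unit quaternion [x, y, z, w].
In Python, from station import arm gives the robot as it stands. The module is installed in compiled form; this text tells all that it offers.
- The arm moves only by the tool arm_command, never from a script. Its argument "motion" is a list of rows, each an object with "twist": the turn, a rotation vector about the tool's x, y, z in units of 8 degrees (1.0 is 8 degrees), a list of three; "xyz": the shift along the tool's x, y, z in units of 25 mm (1.0 is 25 mm), a list of three; "gripper": the closure in counts, from 0 (fully open) to 255 (shut). A call has 1 to 5 rows; each row is the pose to reach, as a shift and turn from the pose commanded when the call began, along the tool's axes at that moment; what a row does not reach only later rows make up. A row lasts 1/10 s, in which the tool goes at most 50 mm and 8.59 degrees, less where a joint would pass 70% of its speed; a pose out of reach is approached as far as the arm can. A call with a gripper value outside its range is refused whole. The fingers move at their own pace and stop on an object; the grip force is fixed at half the most. Time passes only in rows, so rows that repeat a pose let the fingers close. It gives the time, the measured TCP pose, the force, the opening and the grip force at its end, in the units of the state.
- arm.get_state(): the state, without advancing time (a new reading comes with each control period).
- arm.grab_frame(name): name is "side" or "top" or "wrist"; returns the picture (400x640x3 uint8, blue, green, red); there is no depth.
- arm.calibration(name): a dict with "K" (3x3 intrinsics, pixels), "k1" (the pictures are not rectified: a ray, as slopes to the right and down, at radius r is drawn at 1 + k1 r^2 times it, then the intrinsics apply), "R" (3x3) and "t" (3): a world point X has camera coordinates R X + t; the wrist camera has in their place "hand_eye" (4x4, takes a point from camera to tool coordinates, whose origin is the TCP and whose axes are the flange's). Camera axes: x right, y down, z forward; pixel columns grow to the right and rows downward; lengths in m; the calibration is good to about 2 mm. A picture is of the moment at which its call begins: read the wrist's pose just before it. calibration takes no time and is no camera call.
- arm.sign_off(): hands the job in; it is judged then, once.
The state is a dict: "clock": time; "q": joint angles; "qd": joint speeds; "effort": joint torques, N m; "eef_pos": TCP position; "ee_rot": TCP orientation; "force": force on the tool from outside, world axes, zero at the start; "ft_torque": the same for the moment, N m; "width": finger opening in m; "finger_force": force on a finger pad.
Only numpy, scipy, OpenCV 4.12 (cv2) and the standard library are available. Lean on these libraries where they do the work, as an engineer would, in place of code of your own. Each camera call takes 0.05 s, during which the arm holds its last target. There are 200 camera calls.

## Task

Slide the flanged bush, flange down, over the upright rod of the bench fixture so that it rests on the sprung seat, then push it down against the spring until the seat has gone down 12 mm, which bares the rod's groove for a retaining ring. Finish while still holding the bush pressed down there: do not let go. Leave the plain sleeve, the screwdriver, the bottle and the tray where they are.

Things in the scene. Friction and masses are not known exactly. Their poses are not given: they have to be found in the camera images.
- fixture: bench fixture, fixed: dark steel base plate 120 x 120 x 14 mm with bolt heads 7 mm high at its corners, on it a grey spring housing of 75 mm diameter, top at 75 mm; from its middle a steel rod of 16 mm diameter rises to 155 mm above the bench, its last 8 mm tapering to 9 mm diameter, a dark groove at 139 to 142 mm. Origin: centre of the underside, on bench top and rod axis; z up.
- seat (a joint): travel (m) of the sprung seat, an aluminium piston of 56 mm diameter around the rod: 0 = up, grows as it is pressed down, end stop at 0.024. The push needed is about 5 N to start it, plus 0.6 N per mm: about 12 N at 12 mm. It springs back up when let go.
- seat_top (a point): centre of the seat's upper face, on the rod's axis; 105 mm above the bench when up (the rod then stands 50 mm proud of it); moves down with the seat; z up.
- bush: the flanged bush, loose, aluminium, about 0.16 kg: a round flange 64 mm diameter and 10 mm thick at the bottom, above it a neck of 36 mm diameter up to 45 mm total height, with a 19 mm bore right through. Stands on its flange on the bench. Origin: centre of its underside, on the bore's axis; z up along the bore. When it rests on the raised seat its top is 150 mm above the bench.
- sleeve: plain aluminium sleeve without a flange, 36 mm diameter, 45 mm high, 27 mm bore, standing on the bench; not to be used. It may stand at either of the two places, with the bush at the other. Origin: centre of its underside.
- driver: bystander: black-handled screwdriver about 0.2 m long, lying roughly across the robot's front beyond the bush. Origin: middle of its length, on the bench under it.
- bottle: bystander: clear bottle, 64 mm diameter, 190 mm tall, standing. Origin: centre of its underside.
- tray: bystander: aluminium tray 100 x 140 x 35 mm holding a few retaining rings. Origin: centre of its underside.
Mind the look-alikes: they are no part of the job. Several things have the shape of the fixture; the one meant has the colours described above. Leave any yellow look-alike of the bush alone.

How it is judged:
On the way:
1. the bush is over the rod, flange down, with its underside at least 20 mm below the rod's top (horizontal distance between bush and seat_top below 0.0035 m and angle between bush's own z axis and vertical below 0.1 rad and z of bush in the frame of seat_top below 0.03 m and value of joint seat below 0.008 m), for 0.1 s.
At the end, for the whole second after the job is handed in: the bush sits on the seat (within 3 mm), upright within 0.1 rad and centred on the rod within 3.5 mm; the seat is held 9 to 15 mm down, with the fingers still on the bush (over 3 N) and the bush still; sleeve within 30 mm, screwdriver, bottle and tray within 40 mm of where they started (value of joint seat between 0.009 and 0.015 m and horizontal distance between bush and seat_top below 0.0035 m and angle between bush's own z axis and vertical below 0.1 rad and z of bush in the frame of seat_top between -0.003 and 0.003 m and contact force between the fingers and bush above 3 N and linear speed of bush below 0.01 m/s and distance of sleeve from where it was at the start of the episode below 0.03 m and distance of each of driver, bottle, tray from where it was at the start of the episode below 0.04 m); the arm keeps its last pose, push and grip.
It fails at once if the plain sleeve is shifted by more than 30 mm or tipped (distance of sleeve from where it was at the start of the episode above 0.03 m or angle between sleeve's own z axis and vertical above 0.4 rad).
It fails at once if the screwdriver is shifted by more than 40 mm (distance of driver from where it was at the start of the episode above 0.04 m).
It fails at once if the bottle is shifted by more than 40 mm or tipped (distance of bottle from where it was at the start of the episode above 0.04 m or angle between bottle's own z axis and vertical above 0.4 rad).
It fails at once if the tray of retaining rings is shifted by more than 40 mm (distance of tray from where it was at the start of the episode above 0.04 m).
It also fails if it takes over 48 s, if anything falls off the work surface, if the arm or the gripper's body presses on something with over 40 N, if the wrist force passes 120 N, or if a joint passes its speed limit or range.

## Working session

There is one attempt and no reset: what is moved stays moved. The work goes in short steps, Python scripts to look and compute and a tool call to move; the robot and the scene stay as the last step left them, time stands still between calls to the robot, and variables do not carry over. Pictures are saved under pics/ and viewed, at most 10 in all, crops included, and the job is handed in when it is done.

Besides the shell and the picture viewer there is one more tool, called as a command line: name --argument value ..., lists and objects as JSON in quotes. arm_command: Moves the arm, as the interface text tells. Its arguments: {"type":"object","properties":{"motion":{"type":"array"}},"required":["motion"]}

```bash
mkdir -p pics; cat > h.py <<'E'
import numpy as np, cv2
from scipy.spatial.transform import Rotation as Ro
from station import arm
def ray(name,u,v,st=None):
    c=arm.calibration(name);K=np.array(c["K"])
    d=np.array([(u-K[0,2])/K[0,0],(v-K[1,2])/K[1,1]]);s=d.copy()
    for _ in range(20): s=d/(1+c["k1"]*(s@s))
    r=np.array([*s,1.])
    if name=="wrist":
        st=st or arm.get_state();H=np.array(c["hand_eye"]);R=Ro.from_quat(st["ee_rot"]).as_matrix()
        return R@H[:3,3]+st["eef_pos"],R@H[:3,:3]@r
    R=np.array(c["R"]);return -R.T@np.array(c["t"]),R.T@r
def at(name,u,v,z,st=None):
    o,d=ray(name,u,v,st);return o+d*(z-o[2])/d[2]
def proj(name,X,st=None):
    c=arm.calibration(name);K=np.array(c["K"]);X=np.array(X)
    if name=="wrist":
        H=np.array(c["hand_eye"]);R=Ro.from_quat(st["ee_rot"]).as_matrix()
        p=H[:3,:3].T@(R.T@(X-st["eef_pos"])-H[:3,3])
    else: p=np.array(c["R"])@X+np.array(c["t"])
    s=p[:2]/p[2];s=s*(1+c["k1"]*(s@s));return K[:2,:2]@s+K[:2,2]
E
python3 - <<'E'
from h import *
for n in("top","side","wrist"): cv2.imwrite(f"pics/{n}0.png",arm.grab_frame(n))
s=arm.get_state();print(s)
for n in("top","side"): print(n,ray(n,320,200))
print(arm.calibration("wrist"))
E
```

```text
{'clock': 0.15, 'q': array([ 1.50105883e+00,  3.59221293e-01,  1.12452169e-02, -2.34797665e-04,
       -1.22412619e+00, -2.88099846e-01]), 'qd': array([-0.00013421, -0.00171901,  0.00274139,  0.00076384, -0.00150135,
       -0.00023322]), 'effort': array([ 1.20314144e-04, -5.83270812e+01,  2.93293351e+01,  7.00123385e+00,
        8.82096298e-03, -9.87828162e-05]), 'eef_pos': array([0.2363198 , 0.63186351, 0.22583169]), 'ee_rot': array([ 9.84029379e-01, -1.78004896e-01, -3.85807163e-05,  6.61111709e-04]), 'force': array([-0.31769546, -0.29245901, -0.72748083]), 'ft_torque': array([0.02434878, 0.00156908, 0.03330933]), 'finger_force': 0.0, 'width': 0.08776690228631617}
top (array([0.34841067, 0.01581934, 1.37197666]), array([ 0.18214076,  0.00448591, -0.98333429]))
side (array([ 0.16614316, -0.77766308,  0.67379666]), array([ 0.3955508 ,  0.74625138, -0.53553703]))
{'K': array([[279.58334528,   0.        , 316.14329124],
       [  0.        , 279.58334528, 201.57031382],
       [  0.        ,   0.        ,   1.        ]]), 'k1': -0.0005231959118192752, 'hand_eye': array([[-3.95970086e-05, -9.53491419e-01, -3.01420158e-01,
         8.28223224e-02],
       [ 9.99999081e-01,  3.70754947e-04, -1.30418826e-03,
        -5.14628822e-04],
       [ 1.35528533e-03, -3.01419932e-01,  9.53490528e-01,
        -1.58238273e-01],
       [ 0.00000000e+00,  0.00000000e+00,  0.00000000e+00,
         1.00000000e+00]])}
```

View pics/top0.png

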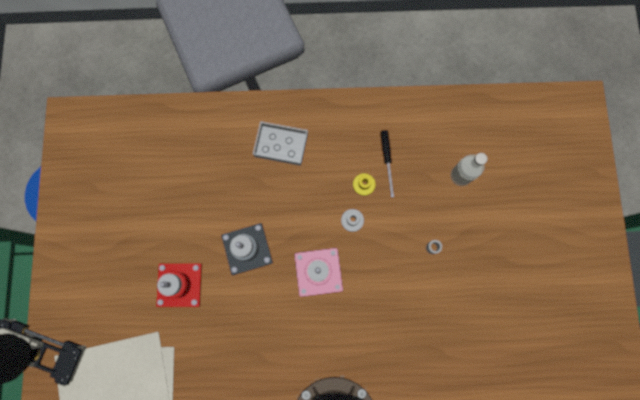

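View pics/side0.png

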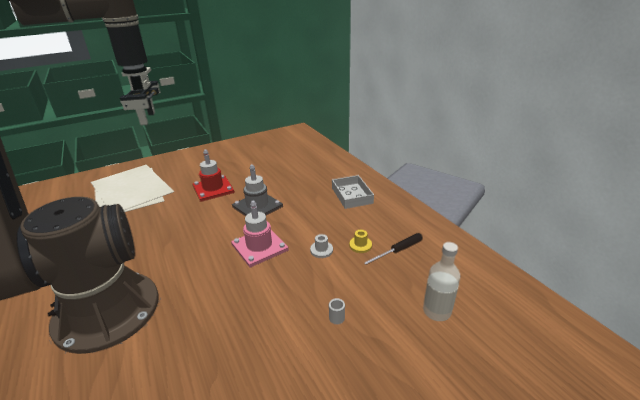

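The top view shows the dark fixture at about (245,247), the bush at (352,220) between the yellow look-alike (364,184) and the pink fixture (319,271). The sleeve is at (435,246). The side view agrees.

```bash
python3 - <<'E'
from h import *
for l,u,v,z in [("bush top",353,218,.045),("bush flange",352,220.5,.01),("plate",247,248.5,.016),("rodtip",240,245,.155),("yellow",364,185,.01),("pink plate",318.5,272.5,.014),("sleeve",435,246,.045),("red",179,285,.014),("driverhandle",385,132,.02),("driver tip",392,196,.01)]: print(l,at("top",u,v,z).round(4))
for l,u,v,z in [("bush top",321,237,.045),("rodtip",252.5,167,.155)]: print(l,at("side",u,v,z).round(4))
print(Ro.from_quat(arm.get_state()["ee_rot"]).as_matrix().round(3))
im=cv2.imread("pics/top0.png")[180:300,200:400];cv2.imwrite("pics/c.png",cv2.resize(im,None,fx=4,fy=4,interpolation=cv2.INTER_CUBIC))
E
```

```text
bush top [ 0.5405 -0.0684  0.045 ]
bush flange [ 0.5385 -0.0675  0.01  ]
plate [0.4671 0.2313 0.016 ]
rodtip [0.4643 0.227  0.155 ]
yellow [ 0.6409 -0.1064  0.01  ]
pink plate [0.3947 0.032  0.014 ]
sleeve [ 0.4562 -0.2903  0.045 ]
red [0.3712 0.4213 0.014 ]
driverhandle [ 0.7959 -0.1745  0.02  ]
driver tip [ 0.6061 -0.1854  0.01  ]
bush top [ 0.5423 -0.0669  0.045 ]
rodtip [0.4647 0.2154 0.155 ]
[[ 0.937 -0.35  -0.   ]
 [-0.35  -0.937 -0.001]
 [ 0.     0.001 -1.   ]]
```

View pics/c.png

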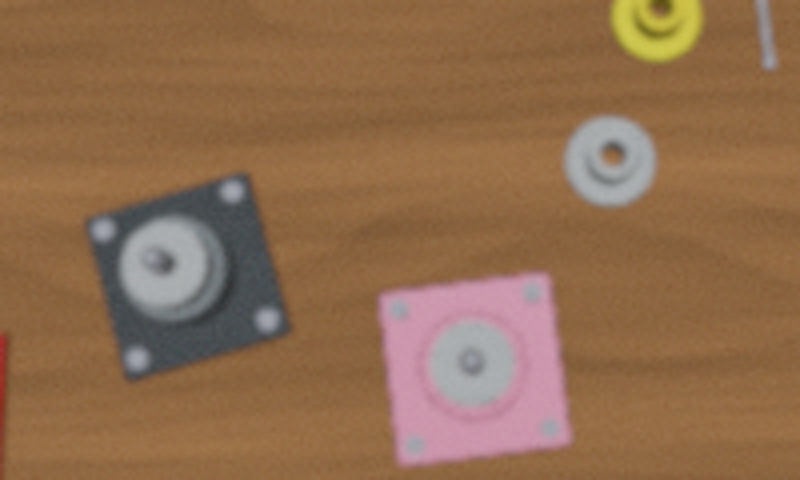

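The crop shows the rod tip at (238.7,244.3) and the bush top at (353.2,218.5). I'll keep the current yaw, because its closing line is perpendicular to the yellow–pink line, and travel above the bush.

arm_command --motion '[{"xyz": [1.0, 1.0, 0], "twist": [0, 0, 0], "gripper": 0}, {"xyz": [2.2, 2.2, 0], "twist": [0, 0, 0], "gripper": 0}, {"xyz": [3.5, 3.5, 0], "twist": [0, 0, 0], "gripper": 0}, {"xyz": [4.8, 4.8, 0], "twist": [0, 0, 0], "gripper": 0}, {"xyz": [6, 6, 0], "twist": [0, 0, 0], "gripper": 0}]'

```text
clock: 0.65
eef_pos: [0.3248, 0.4372, 0.2264]
ee_rot: [0.984, -0.178, -0.0, 0.0]
force: [0.3, 0.7, -0.0]
width: 0.0882
finger_force: 0.0
```

arm_command --motion '[{"xyz": [1.2, 1.2, 0], "twist": [0, 0, 0], "gripper": 0}, {"xyz": [2.4, 2.4, 0], "twist": [0, 0, 0], "gripper": 0}, {"xyz": [3.6, 3.6, 0], "twist": [0, 0, 0], "gripper": 0}, {"xyz": [4.8, 4.8, 0], "twist": [0, 0, 0], "gripper": 0}, {"xyz": [6, 6, 0], "twist": [0, 0, 0], "gripper": 0}]'

```text
clock: 1.15
eef_pos: [0.4125, 0.2445, 0.2266]
ee_rot: [0.984, -0.178, -0.0, -0.0]
force: [1.7, 0.1, -0.1]
width: 0.088
finger_force: 0.0
```

arm_command --motion '[{"xyz": [1.2, 1.2, 0], "twist": [0, 0, 0], "gripper": 0}, {"xyz": [2.4, 2.4, 0], "twist": [0, 0, 0], "gripper": 0}, {"xyz": [3.6, 3.6, 0], "twist": [0, 0, 0], "gripper": 0}, {"xyz": [4.8, 4.8, 0], "twist": [0, 0, 0], "gripper": 0}, {"xyz": [6, 6, 0], "twist": [0, 0, 0], "gripper": 0}]'

```text
clock: 1.65
eef_pos: [0.5006, 0.0514, 0.2267]
ee_rot: [0.984, -0.178, 0.0, -0.0]
force: [1.5, 1.1, 0.4]
width: 0.0875
finger_force: 0.0
```

arm_command --motion '[{"xyz": [1.0, 1.0, 0.4], "twist": [0, 0, 0], "gripper": 0}, {"xyz": [2, 2, 1.0], "twist": [0, 0, 0], "gripper": 0}, {"xyz": [2.8, 3, 1.8], "twist": [0, 0, 0], "gripper": 0}, {"xyz": [3.2, 4.0, 2.6], "twist": [0, 0, 0], "gripper": 0}, {"xyz": [3.2, 4, 2.6], "twist": [0, 0, 0], "gripper": 0}]'

```text
clock: 2.15
eef_pos: [0.538, -0.0713, 0.1582]
ee_rot: [0.984, -0.18, -0.003, 0.001]
force: [-0.9, 0.3, -0.0]
width: 0.0876
finger_force: 0.0
```

```bash
python3 - <<'E'
from h import *
s=arm.get_state();print(s["eef_pos"],s["ee_rot"],s["clock"],np.abs(s["qd"]).max());im=arm.grab_frame("wrist");cv2.imwrite("pics/w1.png",im)
print(proj("wrist",[.54,-.068,.045],s))
E
```

```text
[ 0.53803318 -0.07127029  0.15816383] [ 9.83714508e-01 -1.79712515e-01 -2.90510005e-03  8.59398966e-04] 2.15 0.0527813982483223
[313.00910108 197.55338734]
```

View pics/w1.png

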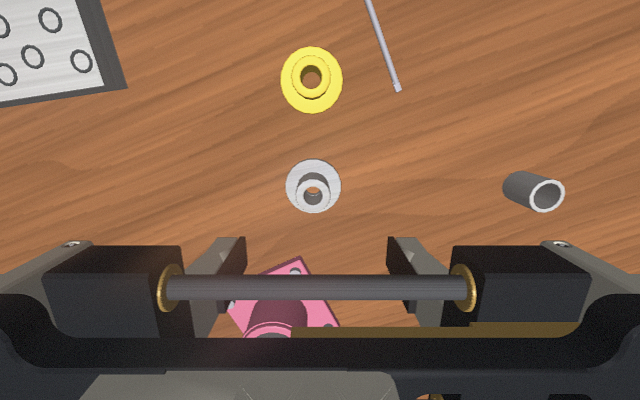

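The wrist view shows the bush centred at (313,186) at the flange and its top rim near (313,193). The yellow look-alike is ahead of it, the sleeve is to the right, and the fingers straddle the line.

```bash
python3 - <<'E'
from h import *
s=arm.get_state()
print(s["eef_pos"],s["ee_rot"],s["clock"])
im=arm.grab_frame("wrist")
c=im[145:225,270:360];cv2.imwrite("pics/c2.png",cv2.resize(c,None,fx=6,fy=6,interpolation=cv2.INTER_CUBIC))
R=Ro.from_quat(s["ee_rot"]).as_matrix()
for p,z in(((313,186),.01),((313,194),.045)):
  X=at("wrist",*p,z,s);print(X,R.T@(X-s["eef_pos"])/.025)
E
```

```text
[ 0.53897919 -0.07015999  0.15975351] [ 9.83785459e-01 -1.79339310e-01 -1.78378091e-03  6.33238318e-04] 2.2
[ 0.54375336 -0.06744762  0.01      ] [ 0.16006081 -0.18019625  5.98931821]
[ 0.54428328 -0.06803077  0.045     ] [ 0.18352944 -0.16321007  4.58926317]
```

View pics/c2.png

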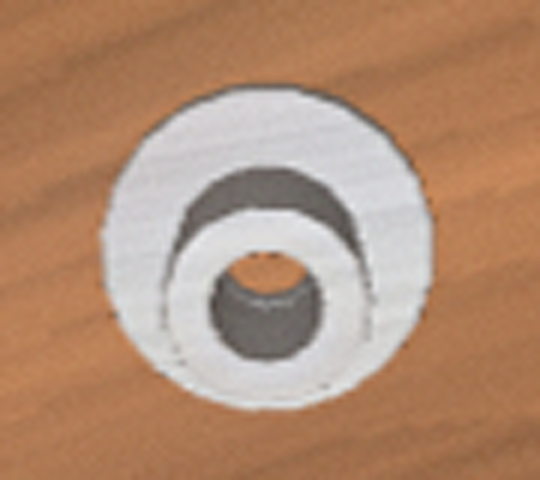

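The crop puts the flange centre at (314.5,186.2) and the bore top at (314.5,196), so the bush is at about (0.5425,-0.0685). Next: descend.

arm_command --motion '[{"xyz": [0.08, -0.07, 1.3], "twist": [0, 0, 0], "gripper": 0}, {"xyz": [0.08, -0.07, 2.6], "twist": [0, 0, 0], "gripper": 0}, {"xyz": [0.08, -0.07, 3.8], "twist": [0, 0, 0], "gripper": 0}, {"xyz": [0.08, -0.07, 4.8], "twist": [0, 0, 0], "gripper": 0}, {"xyz": [0.08, -0.07, 5.4], "twist": [0, 0, 0], "gripper": 0}]'

```text
clock: 2.75
eef_pos: [0.5425, -0.0666, 0.0256]
ee_rot: [0.984, -0.177, -0.0, 0.0]
force: [-1.1, -0.7, -0.7]
width: 0.0875
finger_force: 0.0
```

arm_command --motion '[{"xyz": [0, 0, 0.2], "twist": [0, 0, 0], "gripper": 0}, {"xyz": [0, 0, 0.4], "twist": [0, 0, 0], "gripper": 0}, {"xyz": [0, 0, 0.4], "twist": [0, 0, 0], "gripper": 0}, {"xyz": [0, 0, 0.4], "twist": [0, 0, 0], "gripper": 0}, {"xyz": [0, 0, 0.4], "twist": [0, 0, 0], "gripper": 0}]'

```text
clock: 3.25
eef_pos: [0.5433, -0.0675, 0.0175]
ee_rot: [0.984, -0.178, 0.001, -0.0]
force: [-0.4, 0.2, -0.7]
width: 0.0877
finger_force: 0.0
```

arm_command --motion '[{"xyz": [0, 0, 0.16], "twist": [0, 0, 0], "gripper": 0}, {"xyz": [0, 0, 0.16], "twist": [0, 0, 0], "gripper": 80}, {"xyz": [0, 0, 0.16], "twist": [0, 0, 0], "gripper": 255}, {"xyz": [0, 0, 0.16], "twist": [0, 0, 0], "gripper": 255}, {"xyz": [0, 0, 0.16], "twist": [0, 0, 0], "gripper": 255}]'

```text
clock: 3.75
eef_pos: [0.5427, -0.0677, 0.0126]
ee_rot: [0.984, -0.178, -0.0, 0.0]
force: [0.3, 0.1, 0.2]
width: 0.0616
finger_force: 0.0
```

arm_command --motion '[{"xyz": [0, 0, 0], "twist": [0, 0, 0], "gripper": 255}, {"xyz": [0, 0, 0], "twist": [0, 0, 0], "gripper": 255}, {"xyz": [0, 0, 0], "twist": [0, 0, 0], "gripper": 255}, {"xyz": [0, 0, 0], "twist": [0, 0, 0], "gripper": 255}]'

```text
clock: 4.15
eef_pos: [0.5426, -0.0677, 0.0126]
ee_rot: [0.984, -0.178, -0.0, 0.0]
force: [-0.1, 0.0, 0.2]
width: 0.0353
finger_force: 30.0
```

arm_command --motion '[{"xyz": [0, 0, -1.0], "twist": [0, 0, 0], "gripper": 255}, {"xyz": [0, 0, -2.6], "twist": [0, 0, 0], "gripper": 255}, {"xyz": [0, 0, -4.2], "twist": [0, 0, 0], "gripper": 255}, {"xyz": [0, 0, -5.8], "twist": [0, 0, 0], "gripper": 255}, {"xyz": [0, 0, -7.2], "twist": [0, 0, 0], "gripper": 255}]'

```text
clock: 4.65
eef_pos: [0.5426, -0.0676, 0.1946]
ee_rot: [0.984, -0.178, 0.0, -0.0]
force: [0.8, -0.4, -1.4]
width: 0.0355
finger_force: 30.0
```

arm_command --motion '[{"xyz": [-0.6, -0.6, -0.6], "twist": [0, 0, 0], "gripper": 255}, {"xyz": [-1.6, -1.6, -0.6], "twist": [0, 0, 0], "gripper": 255}, {"xyz": [-2.6, -2.8, -0.6], "twist": [0, 0, 0], "gripper": 255}, {"xyz": [-3.6, -4.0, -0.6], "twist": [0, 0, 0], "gripper": 255}, {"xyz": [-4.6, -5.0, -0.6], "twist": [0, 0, 0], "gripper": 255}]'

```text
clock: 5.15
eef_pos: [0.4779, 0.0911, 0.2074]
ee_rot: [0.984, -0.178, -0.0, -0.0]
force: [0.7, 0.6, -1.1]
width: 0.0353
finger_force: 30.0
```

arm_command --motion '[{"xyz": [-1.2, -1.3, 0], "twist": [0, 0, 0], "gripper": 255}, {"xyz": [-2.4, -2.6, 0], "twist": [0, 0, 0], "gripper": 255}, {"xyz": [-3.6, -3.9, 0], "twist": [0, 0, 0], "gripper": 255}, {"xyz": [-4.4, -4.8, 0], "twist": [0, 0, 0], "gripper": 255}, {"xyz": [-4.6, -5.1, 0], "twist": [0, 0, 0], "gripper": 255}]'

```text
clock: 5.65
eef_pos: [0.4145, 0.2518, 0.2074]
ee_rot: [0.984, -0.177, -0.0, -0.0]
force: [0.6, -0.7, -1.0]
width: 0.0354
finger_force: 30.0
```

arm_command --motion '[{"xyz": [0, 0, 0], "twist": [0, 0, 0], "gripper": 255}, {"xyz": [0, 0, 0], "twist": [0, 0, 0], "gripper": 255}, {"xyz": [0, 0, 0], "twist": [0, 0, 0], "gripper": 255}]'

```text
clock: 5.95
eef_pos: [0.4159, 0.2485, 0.2074]
ee_rot: [0.984, -0.178, -0.0, 0.0]
force: [0.1, -0.2, -1.6]
width: 0.0355
finger_force: 30.0
```

```bash
python3 - <<'E'
from h import *
s=arm.get_state();print(s["eef_pos"],s["ee_rot"],s["clock"],s["width"]);im=arm.grab_frame("wrist");cv2.imwrite("pics/w2.png",im)
im=arm.grab_frame("top");cv2.imwrite("pics/t2.png",im);cv2.imwrite("pics/s2.png",arm.grab_frame("side"))
print(proj("wrist",[.467,.231,.155],s))
E
```

```text
[0.41585018 0.24849104 0.2073931 ] [ 9.83947503e-01 -1.78457953e-01 -1.36071427e-04  2.27226602e-04] 5.95 0.035483155915464165
[315.06274408 153.4655117 ]
```

View pics/w2.png

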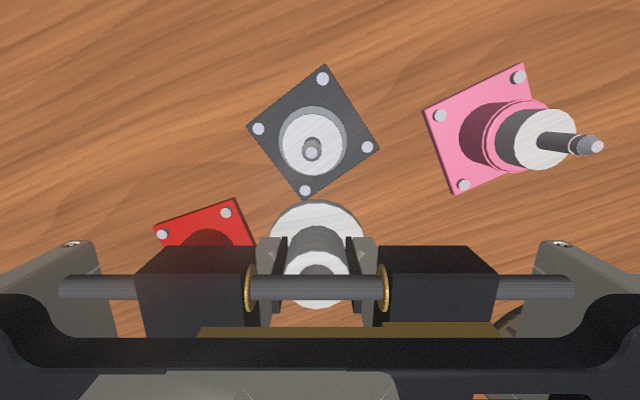

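The rod tip is at about (311.5,153). The held bush's flange spans u 269–364, with its far edge at v≈199. I'll enlarge that area.

```bash
python3 - <<'E'
import cv2
im=cv2.imread("pics/w2.png")
c=im[95:315,250:390];cv2.imwrite("pics/c3.png",cv2.resize(c,None,fx=2.7,fy=2.7,interpolation=cv2.INTER_CUBIC)) if 0 else None
a=cv2.resize(im[130:175,285:345],None,fx=6,fy=6,interpolation=cv2.INTER_CUBIC)
b=cv2.resize(im[190:240,260:375],None,fx=6,fy=6,interpolation=cv2.INTER_CUBIC)
import numpy as np
o=np.zeros((580,700,3),np.uint8);o[:a.shape[0],:a.shape[1]]=a;o[275:275+300,:690]=b
cv2.imwrite("pics/c3.png",o)
E
```

```text
(no output)
```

View pics/c3.png

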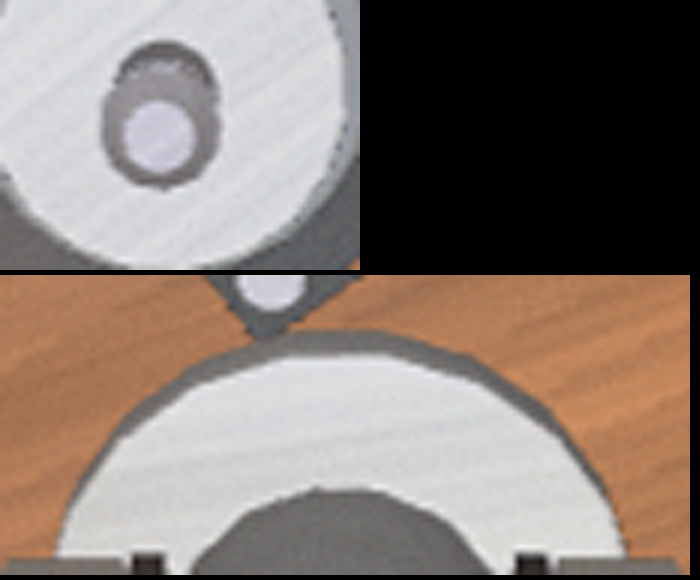

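```bash
python3 - <<'E'
from h import *
s=arm.get_state();R=Ro.from_quat(s["ee_rot"]).as_matrix();p=s["eef_pos"]
print(p,s["clock"])
f=lambda u,v,zt:R.T@(at("wrist",u,v,p[2]-zt,s)-p)
a=f(316.8,203.3,.0026);b=f(316.8,199.3,.0126);print("bush c",a-[.032,0,0],b-[.032,0,0])
t=at("wrist",311.3,152.7,.155,s);tt=R.T@(t-p);print("rod",t,tt)
print("bore in tool axis y via flange left/right at v~282/6:", [f(260+x/6,190+275/6-1,.0026)[1] for x in (60,625)])
E
```

```text
[0.41599707 0.2486383  0.20756797] 6.1
bush c [-0.00111948 -0.00033892  0.0025995 ] [-0.00166211 -0.00032971  0.01259951]
rod [0.46865966 0.23359937 0.155     ] [ 0.05458926 -0.00443221  0.05256688]
bore in tool axis y via flange left/right at v~282/6: [np.float64(-0.029672147913998734), np.float64(0.029363289271583045)]
```

arm_command --motion '[{"xyz": [0.6, -0.05, 0], "twist": [0, 0, 0], "gripper": 255}, {"xyz": [1.4, -0.1, 0], "twist": [0, 0, 0], "gripper": 255}, {"xyz": [2.0, -0.16, 0], "twist": [0, 0, 0], "gripper": 255}, {"xyz": [2.24, -0.16, 0.5], "twist": [0, 0, 0], "gripper": 255}, {"xyz": [2.24, -0.16, 1.2], "twist": [0, 0, 0], "gripper": 255}]'

```text
clock: 6.6
eef_pos: [0.4705, 0.2333, 0.177]
ee_rot: [0.984, -0.179, 0.0, -0.001]
force: [-1.1, 0.4, -1.9]
width: 0.0356
finger_force: 30.0
```

arm_command --motion '[{"xyz": [0, 0, 0.2], "twist": [0, 0, 0], "gripper": 255}, {"xyz": [0, 0, 0.2], "twist": [0, 0, 0], "gripper": 255}, {"xyz": [0, 0, 0.2], "twist": [0, 0, 0], "gripper": 255}, {"xyz": [0, 0, 0.2], "twist": [0, 0, 0], "gripper": 255}]'

```text
clock: 7.0
eef_pos: [0.4698, 0.234, 0.1733]
ee_rot: [0.984, -0.178, 0.0, -0.0]
force: [-0.1, 0.7, -1.6]
width: 0.0358
finger_force: 30.0
```

```bash
python3 - <<'E'
from h import *
s=arm.get_state();print(s["eef_pos"],s["ee_rot"],s["force"],s["clock"])
im=arm.grab_frame("side");a=cv2.resize(im[140:230,205:305],None,fx=6,fy=6,interpolation=cv2.INTER_CUBIC);cv2.imwrite("pics/s3.png",a)
R=Ro.from_quat(s["ee_rot"]).as_matrix();p=s["eef_pos"]
b=p+R@[-.0014,-.0003,.0126]
print("bush bottom",b)
for X in (b,[.4687,.2336,.155],[.4687,.2336,.105],[.467,.231,.155]): print((proj("side",X)-[205,140])*6)
E
```

```text
[0.46979221 0.23399437 0.17327712] [ 9.84078739e-01 -1.77731952e-01  4.10346761e-04 -4.69232689e-04] [-0.14369961  0.69424143 -1.63926549] 7.0
bush bottom [0.46859788 0.23477494 0.16067655]
[277.58321957 135.36443619]
[279.95254278 146.14560568]
[291.84593511 231.56371101]
[278.56749857 148.91825265]
```

View pics/s3.png

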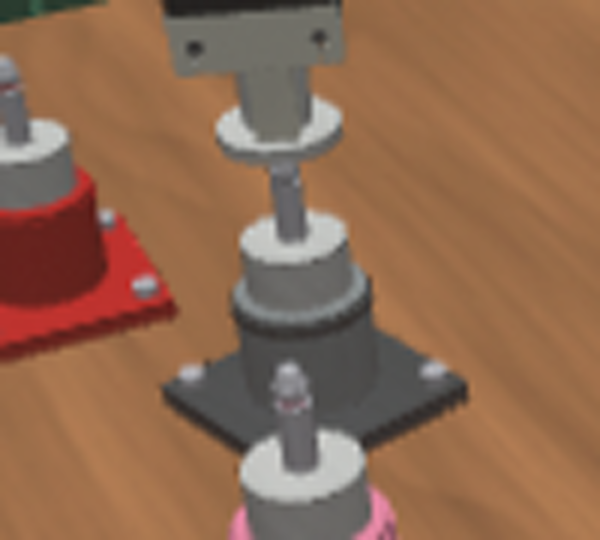

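The bush flange centre is at u≈279.5 in the crop, and the rod axis is about 1–3 crop px (~0.8 mm) to the right. I'll nudge and insert slowly.

arm_command --motion '[{"xyz": [0.03, 0.02, 0.15], "twist": [0, 0, 0], "gripper": 255}, {"xyz": [0.03, 0.02, 0.3], "twist": [0, 0, 0], "gripper": 255}, {"xyz": [0.03, 0.02, 0.45], "twist": [0, 0, 0], "gripper": 255}, {"xyz": [0.03, 0.02, 0.6], "twist": [0, 0, 0], "gripper": 255}, {"xyz": [0.03, 0.02, 0.6], "twist": [0, 0, 0], "gripper": 255}]'

```text
clock: 7.55
eef_pos: [0.4697, 0.2326, 0.1568]
ee_rot: [0.984, -0.178, -0.0, 0.0]
force: [0.2, 0.2, -2.1]
width: 0.0357
finger_force: 30.0
```

arm_command --motion '[{"xyz": [0, 0, 0.15], "twist": [0, 0, 0], "gripper": 255}, {"xyz": [0, 0, 0.3], "twist": [0, 0, 0], "gripper": 255}, {"xyz": [0, 0, 0.45], "twist": [0, 0, 0], "gripper": 255}, {"xyz": [0, 0, 0.6], "twist": [0, 0, 0], "gripper": 255}, {"xyz": [0, 0, 0.6], "twist": [0, 0, 0], "gripper": 255}]'

```text
clock: 8.05
eef_pos: [0.4698, 0.2326, 0.1419]
ee_rot: [0.984, -0.178, -0.0, 0.0]
force: [0.3, -1.0, -1.2]
width: 0.0355
finger_force: 30.0
```

```bash
python3 - <<'E'
from h import *
s=arm.get_state();print(s["eef_pos"],s["force"],s["ft_torque"],s["clock"])
im=arm.grab_frame("side");a=cv2.resize(im[140:230,205:305],None,fx=6,fy=6,interpolation=cv2.INTER_CUBIC);cv2.imwrite("pics/s4.png",a)
E
```

```text
[0.46978751 0.23257678 0.14189576] [ 0.2862509  -1.01415746 -1.23494651] [-0.01743463  0.00209398 -0.02834438] 8.05
```

View pics/s4.png

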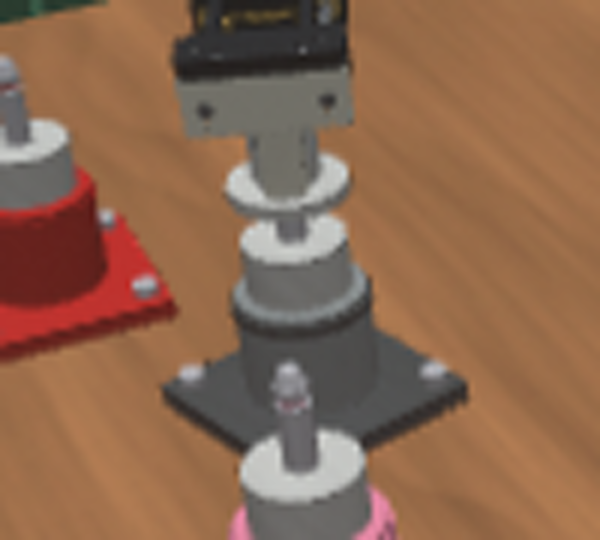

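The bush is threaded on the rod, flange down, with only a short stretch of rod visible above the seat. Next it goes down to the seat.

arm_command --motion '[{"xyz": [0, 0, 0.2], "twist": [0, 0, 0], "gripper": 255}, {"xyz": [0, 0, 0.4], "twist": [0, 0, 0], "gripper": 255}, {"xyz": [0, 0, 0.6], "twist": [0, 0, 0], "gripper": 255}, {"xyz": [0, 0, 0.8], "twist": [0, 0, 0], "gripper": 255}, {"xyz": [0, 0, 0.8], "twist": [0, 0, 0], "gripper": 255}]'

```text
clock: 8.6
eef_pos: [0.4697, 0.2325, 0.1216]
ee_rot: [0.984, -0.178, -0.0, 0.001]
force: [0.0, 0.1, -1.4]
width: 0.0356
finger_force: 30.0
```

arm_command --motion '[{"xyz": [0, 0, 0.08], "twist": [0, 0, 0], "gripper": 255}, {"xyz": [0, 0, 0.16], "twist": [0, 0, 0], "gripper": 255}, {"xyz": [0, 0, 0.24], "twist": [0, 0, 0], "gripper": 255}, {"xyz": [0, 0, 0.24], "twist": [0, 0, 0], "gripper": 255}, {"xyz": [0, 0, 0.24], "twist": [0, 0, 0], "gripper": 255}]'

```text
clock: 9.1
eef_pos: [0.4702, 0.233, 0.117]
ee_rot: [0.984, -0.178, 0.0, -0.0]
force: [-1.4, -0.3, 2.7]
width: 0.0358
finger_force: 30.0
```

arm_command --motion '[{"xyz": [0, 0, 0.1], "twist": [0, 0, 0], "gripper": 255}, {"xyz": [0, 0, 0.2], "twist": [0, 0, 0], "gripper": 255}, {"xyz": [0, 0, 0.3], "twist": [0, 0, 0], "gripper": 255}, {"xyz": [0, 0, 0.4], "twist": [0, 0, 0], "gripper": 255}, {"xyz": [0, 0, 0.45], "twist": [0, 0, 0], "gripper": 255}]'

```text
clock: 9.6
eef_pos: [0.4703, 0.233, 0.1057]
ee_rot: [0.984, -0.178, 0.0, -0.0]
force: [-3.5, -0.6, 9.8]
width: 0.0356
finger_force: 30.0
```

arm_command --motion '[{"xyz": [0, 0, 0], "twist": [0, 0, 0], "gripper": 255}, {"xyz": [0, 0, 0], "twist": [0, 0, 0], "gripper": 255}, {"xyz": [0, 0, 0], "twist": [0, 0, 0], "gripper": 255}]'

```text
clock: 9.9
eef_pos: [0.4703, 0.233, 0.1059]
ee_rot: [0.984, -0.178, 0.0, -0.0]
force: [-3.0, 0.1, 9.7]
width: 0.0353
finger_force: 30.0
```

```bash
python3 - <<'E'
from h import *
s=arm.get_state();print(s["eef_pos"],s["ee_rot"],s["force"],s["ft_torque"],s["clock"])
im=arm.grab_frame("side");a=cv2.resize(im[140:230,205:305],None,fx=6,fy=6,interpolation=cv2.INTER_CUBIC);cv2.imwrite("pics/s5.png",a)
E
```

```text
[0.47030815 0.23295081 0.10594471] [ 9.84066432e-01 -1.77800796e-01  3.07838396e-04 -1.98895664e-04] [-2.97842251  0.11512489  9.72128626] [-0.38572125  1.27858622  0.01366395] 9.9
```

View pics/s5.png

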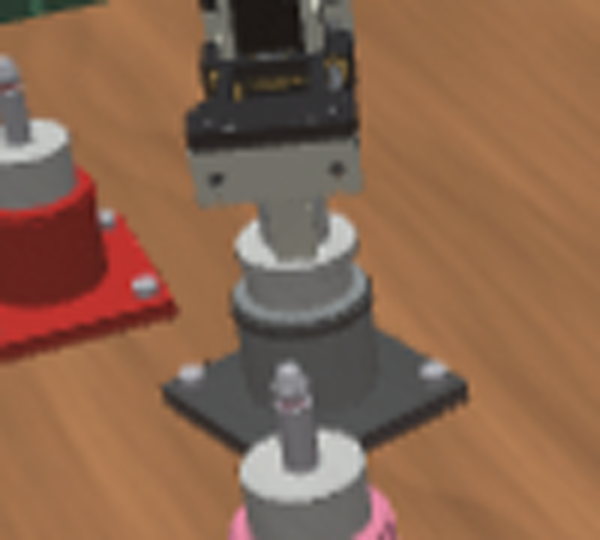

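The bush is seated on the piston, pressed about 11–12 mm down (spring force ≈11 N), and still gripped at 30 N.

```bash
python3 -c "
from station import arm
print(arm.sign_off())"
```

```text
the job is handed in; nothing more can be done
None
```

I slid the bush flange-down over the rod onto the seat, pressed the seat about 11–12 mm down (worked out from tool travel and spring force), and handed the job in while still gripping it at 30 N; the verdict was not shown, and the arm never went close to the sleeve, screwdriver, bottle or tray.

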